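Set out the pastry cutters in order of size

ROBOT

A 6-joint arm with a two-finger parallel gripper is mounted at the origin on the work surface. World frame = base frame: x ahead of the robot, y to its left, z up, the work surface at z = 0. Lengths are in m, angles in rad, forces in N, time in s.
With the tool pointing down it reaches from about 0.425 to 0.925 m from the base axis. Payload 12.5 kg.
Tool frame: the origin (TCP) lies between the finger pads; the fingertips stand r.tip_extent ahead of it and the grasp point (between the pads) lies 6 mm ahead of it (r.tip_extent is the distance from the TCP to the fingertips, in m); z points along the fingers, y is the line along which they close (so a half turn about z gives the same grasp; the last joint's range is limited). The gripper opens to 85 mm and grips with 20 to 120 N. Pads are 22 mm wide; open, the fingers measure 114 mm over their backs; the gripper's body (76 mm by 85 mm) begins 54 mm behind the grasp point. The pads swing forward as they close: fully open they stand 13 mm farther back than shut.
Start: joints at [1.024, 0.491, 1.559, -0, 1.092, -0.106], TCP at [0.267, 0.565, 0.256] pointing down, gripper open.
Joint ranges: [-3.1, 3.1], [-0.84, 2.19], [0.05, 2.79], [-1.13, 4.28], [0.06, 2.93], [-2.69, 2.69]. Speed limits (rad/s): [2.22, 2.22, 2.79, 3.14, 3.14, 3.14].

INTERFACE

Orientations are given as a unit quaternion [w, x, y, z].
In Python, from plant import r gives the robot as it stands.
- The arm moves only by the tool step_arm, never from a script. Its argument "moves" is a list of rows, each a list of 5 numbers: the finger opening in mm, from 0 to 85.4, then the shift along the tool's x, y, z in units of 50 mm (1.0 is 50 mm), then the turn about the tool's z in units of 5 degrees (1.0 is 5 degrees). In form: [[grip, dx, dy, dz, twist], ...]. A call has exactly 10 rows; each row shifts and turns the commanded pose from where the row before left it, along the tool's axes as they then stand; what a row does not reach is not made up. A row lasts 1/10 s, in which the tool goes at most 50 mm and 8.59 degrees, less where a joint would pass 70% of its speed; a pose out of reach is approached as far as the arm can. A call is refused whole if a number of a shift passes 1 or a number of a turn 1, either way. A call with a gripper value outside its range is refused whole. The fingers move at their own pace and stop on an object; "squeeze" is the grip in N (left out, the last holds). Time passes only in rows, so rows that do not move let the fingers close, or fill a call up. It gives the time, the measured TCP pose, the force, the opening and the grip force at its end, in the units of the state.
- r.get_obs(): the state, without advancing time (a new reading comes with each control period).
- r.read_camera(name): name is "side" or "top" or "wrist"; returns the picture (400x640x3 uint8, blue, green, red); there is no depth.
- r.calibration(name): a dict with "vertical_fov" (degrees; the focal length in pixels is half the picture's height over the tangent of half this angle, whatever the lens; pixels are square), "cx", "cy" (the principal point, pixels), "R" (3x3) and "t" (3): a world point X has camera coordinates R X + t; the wrist camera has in their place "tool_from_camera" (4x4, takes a point from camera to tool coordinates, whose origin is the TCP and whose axes are the flange's). Camera axes: x right, y down, z forward; pixel columns grow to the right and rows downward; lengths in m; the calibration is good to about 2 mm. A picture is of the moment at which its call begins: read the wrist's pose just before it. calibration takes no time and is no camera call.
- r.close_job(): hands the job in; it is judged then, once.
The state is a dict: "time_s": time; "joints": joint angles; "qvel": joint speeds; "tau": joint torques, N m; "tcp_pos": TCP position; "tool_rot": TCP orientation; "wrist_force": force on the tool from outside, world axes, zero at the start; "wrist_torque": the same for the moment, N m; "opening": finger opening in m; "grip_force": force on a finger pad.
Only numpy, scipy, OpenCV 4.12 (cv2) and the standard library are available. Lean on these libraries where they do the work, as an engineer would, in place of code of your own. Each camera call takes 0.05 s, during which the arm holds its last target. There are 200 camera calls.

TASK

Set the four round steel cutters out on the board in order of size, one centred on each of the four marks and standing upright: the smallest on the mark next to the amber bottle, then each larger one in turn, the largest next to the white tub. Keep the cutters upright throughout, and do not shift or knock over the bottle or the tub.

Things in the scene. Friction and masses are not known exactly. Their poses are not given: they have to be found in the camera images.
- cutter_34: The smallest of four round steel pastry cutters: an open upright steel ring, outer diameter 34 mm, wall 3 mm, height 36 mm, about 30 g, with a rolled rim at its top standing out 1 mm (look only). Loose, on the table (z = 0). Origin: centre of its underside (lower edge); z up. It can be gripped across its outside from above.
- cutter_44: The second smallest of four round steel pastry cutters: an open upright steel ring, outer diameter 44 mm, wall 3 mm, height 36 mm, about 40 g, with a rolled rim at its top standing out 1 mm (look only). Loose, on the table (z = 0). Origin: centre of its underside (lower edge); z up. It can be gripped across its outside from above.
- cutter_54: The second largest of four round steel pastry cutters: an open upright steel ring, outer diameter 54 mm, wall 3 mm, height 36 mm, about 50 g, with a rolled rim at its top standing out 1 mm (look only). Loose, on the table (z = 0). Origin: centre of its underside (lower edge); z up. It can be gripped across its outside from above.
- cutter_64: The largest of four round steel pastry cutters: an open upright steel ring, outer diameter 64 mm, wall 3 mm, height 36 mm, about 60 g, with a rolled rim at its top standing out 1 mm (look only). Loose, on the table (z = 0). Origin: centre of its underside (lower edge); z up. It can be gripped across its outside from above.
- mark_a: One of four like painted marks in a row on an ivory board (110 x 380 x 12 mm, fixed, top at z = 12 mm): a thin flat green circle of 74 mm diameter with a small cross. This one is at the +y (robot's left) end of the row. Neighbours are 90 mm apart. Origin: centre of the mark, on the board's top; y runs along the row towards mark_a, x across it, z up.
- mark_b: One of four like painted marks in a row on an ivory board (110 x 380 x 12 mm, fixed, top at z = 12 mm): a thin flat green circle of 74 mm diameter with a small cross. This one is second from the +y end of the row. Neighbours are 90 mm apart. Origin: centre of the mark, on the board's top; y runs along the row towards mark_a, x across it, z up.
- mark_c: One of four like painted marks in a row on an ivory board (110 x 380 x 12 mm, fixed, top at z = 12 mm): a thin flat green circle of 74 mm diameter with a small cross. This one is third from the +y end of the row. Neighbours are 90 mm apart. Origin: centre of the mark, on the board's top; y runs along the row towards mark_a, x across it, z up.
- mark_d: One of four like painted marks in a row on an ivory board (110 x 380 x 12 mm, fixed, top at z = 12 mm): a thin flat green circle of 74 mm diameter with a small cross. This one is at the -y (robot's right) end of the row. Neighbours are 90 mm apart. Origin: centre of the mark, on the board's top; y runs along the row towards mark_a, x across it, z up.
- bottle: Small amber glass bottle with a neck and cap, 44 mm diameter, 100 mm tall, loose, standing on the table just beyond one end of the board, about 105 mm from the nearest mark's centre. It may stand at either end. Origin: centre of its underside.
- tub: Low white plastic jar, 56 mm diameter, 50 mm tall, loose, standing on the table just beyond the other end of the board, about 105 mm from the nearest mark's centre. Origin: centre of its underside.

How it is judged:
At the end, for the whole second after the job is handed in: Every cutter stands upright (within 0.12 rad) on the board, at rest, its centre within 12 mm of its mark's centre, smallest next to the bottle and growing in order towards the tub; bottle and tub upright (((y of bottle in the frame of mark_b above 0 m and horizontal distance between cutter_34 and mark_a below 0.012 m and horizontal distance between cutter_44 and mark_b below 0.012 m and horizontal distance between cutter_54 and mark_c below 0.012 m and horizontal distance between cutter_64 and mark_d below 0.012 m) or (y of bottle in the frame of mark_b below 0 m and horizontal distance between cutter_34 and mark_d below 0.012 m and horizontal distance between cutter_44 and mark_c below 0.012 m and horizontal distance between cutter_54 and mark_b below 0.012 m and horizontal distance between cutter_64 and mark_a below 0.012 m)) and angle between each of cutter_34, cutter_44, cutter_54, cutter_64's own z axis and vertical below 0.12 rad and height (world z) of cutter_34 between 0.008 and 0.017 m and linear speed of each of cutter_34, cutter_44, cutter_54, cutter_64 below 0.02 m/s and angular speed of each of cutter_34, cutter_44, cutter_54, cutter_64 below 0.3 rad/s and height (world z) of cutter_44 between 0.008 and 0.017 m and height (world z) of cutter_54 between 0.008 and 0.017 m and height (world z) of cutter_64 between 0.008 and 0.017 m and angle between each of bottle, tub's own z axis and vertical below 0.15 rad); the robot touches nothing.
It fails at once if the bottle or the tub is shifted by more than 25 mm or knocked over (distance of any of bottle, tub from where it was at the start of the episode above 0.025 m or angle between any of bottle, tub's own z axis and vertical above 0.4 rad).
It fails at once if a cutter is tipped over (more than 0.7 rad) (angle between any of cutter_34, cutter_44, cutter_54, cutter_64's own z axis and vertical above 0.7 rad).
It also fails if it takes over 96 s, if anything falls off the work surface, if the arm or the gripper's body presses on something with over 40 N, if the wrist force passes 120 N, or if a joint passes its speed limit or range.

## Working session

There is one attempt and no reset: what is moved stays moved. The work goes in short steps, Python scripts to look and compute and a tool call to move; the robot and the scene stay as the last step left them, time stands still between calls to the robot, and variables do not carry over. Pictures are saved under pics/ and viewed, at most 14 in all, crops included, and the job is handed in when it is done.

Besides the shell and the picture viewer there is one more tool, called after "Request:" by a JSON object that holds its "name" and its "arguments". step_arm: Moves the arm, as the interface text tells. Its arguments: {"type":"object","properties":{"moves":{"type":"array","items":{"type":"array","items":{"type":"number"}}},"squeeze":{"type":"number"}},"required":["moves"]}

```bash
mkdir -p pics; ls; python3 - <<'E'
from plant import r
import cv2,numpy as np
np.set_printoptions(precision=4,suppress=True)
o=r.get_obs();print(o);print(r.tip_extent)
for n in ("top","side","wrist"):
    print(n,r.calibration(n)); cv2.imwrite(f"pics/{n}0.png",r.read_camera(n))
E
```

```text
pics
{'time_s': 0.0, 'joints': array([ 1.0244,  0.4916,  1.5595,  0.    ,  1.0917, -0.1056]), 'qvel': array([-0.0009,  0.0009,  0.0007, -0.0029,  0.0011, -0.0004]), 'tau': array([  0.0007, -61.8439, -26.1595,  -0.0001,   0.0041,  -0.    ]), 'tcp_pos': array([0.2665, 0.5651, 0.2557]), 'tool_rot': array([-0.0002,  0.2186,  0.9758, -0.0005]), 'wrist_force': array([ 0.0117, -0.2305,  0.0073]), 'wrist_torque': array([ 0.0412, -0.0076, -0.0012]), 'grip_force': 0.0, 'opening': 0.08554177505185351}
0.025
top {'vertical_fov': 53.88444849345084, 'cx': 317.13073295327086, 'cy': 204.7701022857263, 'R': array([[-0.0267, -0.9994, -0.0235],
       [-0.9805,  0.0307, -0.1942],
       [ 0.1948,  0.0179, -0.9807]]), 't': array([0.0402, 0.5776, 0.6732])}
side {'vertical_fov': 56.83516367598055, 'cx': 322.79372356832465, 'cy': 196.85681758191384, 'R': array([[-0.9987, -0.0512, -0.0001],
       [-0.0308,  0.6038, -0.7965],
       [ 0.0408, -0.7955, -0.6046]]), 't': array([0.57  , 0.0496, 0.8518])}
wrist {'vertical_fov': 64.76935538593389, 'cx': 320.8923481936583, 'cy': 197.75941023356313, 'tool_from_camera': array([[ 0.0003, -0.966 , -0.2585,  0.0658],
       [ 1.    ,  0.0003,  0.0002, -0.0012],
       [-0.0002, -0.2585,  0.966 , -0.1171],
       [ 0.    ,  0.    ,  0.    ,  1.    ]])}
```

View pics/top0.png

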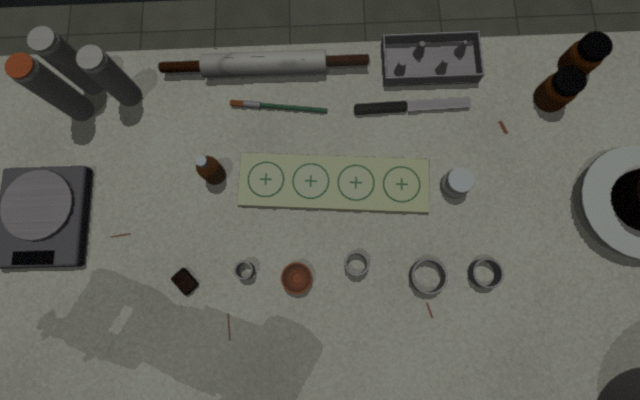

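View pics/side0.png

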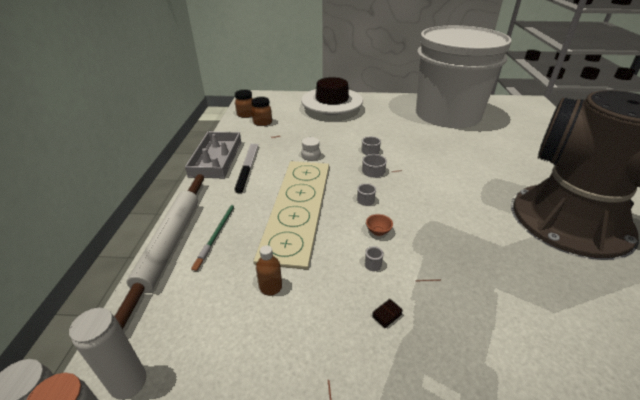

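Top view: the bottle is left, at the +y end (210,170). The marks run left to right at (266,180), (311,181), (356,182) and (402,184), with the tub at (458,182). The cutters are 34 at (245,270), 44 at (357,264), 64 at (427,277) and 54 at (485,273). Next, enlarged crops.

```bash
python3 - <<'E'
import cv2,numpy as np
t=cv2.imread("pics/top0.png");s=cv2.imread("pics/side0.png")
def crop(im,x,y,w,h,k):
    c=cv2.resize(im[y:y+h,x:x+w],None,fx=k,fy=k,interpolation=cv2.INTER_CUBIC)
    c=cv2.convertScaleAbs(c,alpha=1.4)
    for i in range((-x)%10,w,10): cv2.putText(c,str(x+i),(i*k,8),0,.3,(0,0,255)) if (x+i)%20==0 else 0; cv2.line(c,(i*k,10),(i*k,16),(0,0,255))
    for j in range((-y)%10,h,10): cv2.putText(c,str(y+j),(0,j*k+4),0,.3,(0,0,255)); cv2.line(c,(20,j*k),(26,j*k),(0,0,255))
    return c
a=np.vstack([np.hstack([crop(t,225,245,44,60,6),crop(t,337,245,44,60,6)]) ,])
b=crop(t,400,245,110,60,6)
c=np.zeros((720,800,3),np.uint8)
c=np.zeros((600,800,3),np.uint8)
x=crop(t,225,250,60,40,6);c[:240,:360]=x
x=crop(t,335,245,60,40,6);c[:240,400:760]=x
x=crop(t,400,250,110,50,6);c[260:560,:660]=x
cv2.imwrite("pics/topc.png",c)
c=np.zeros((600,800,3),np.uint8)
c[:300,:300]=crop(s,350,235,50,50,6);c[:300,310:610]=crop(s,343,170,50,50,6)
c[310:600,:360]=crop(s,345,130,60,48,6)[:290] if 0 else np.pad(crop(s,345,130,60,48,6),((0,2),(0,0),(0,0)))
cv2.imwrite("pics/sidec.png",c)
E
```

```text
(no output)
```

View pics/topc.png

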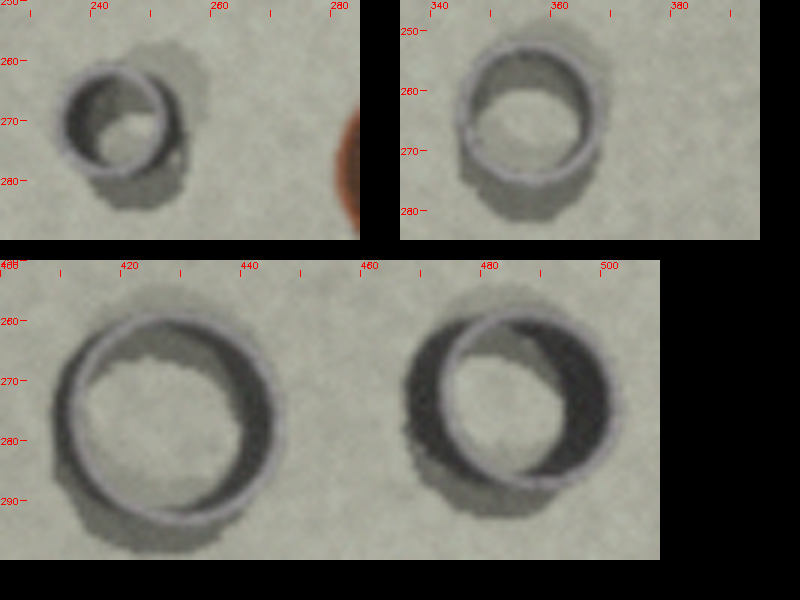

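View pics/sidec.png

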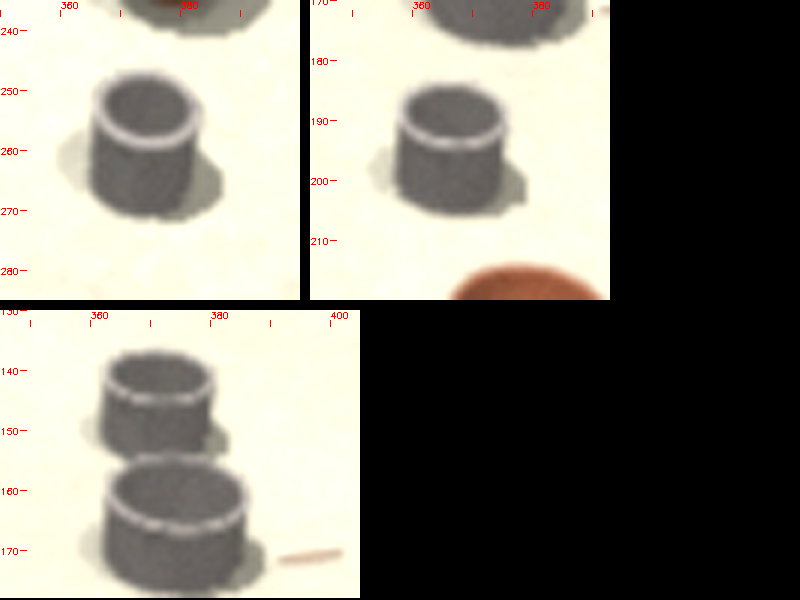

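```bash
cat > h.py <<'E'
from plant import r
import cv2,numpy as np
from scipy.spatial.transform import Rotation as Ro
np.set_printoptions(precision=4,suppress=True)
def K(c):
    f=200/np.tan(np.radians(c["vertical_fov"]/2)); return np.array([[f,0,c["cx"]],[0,f,c["cy"]],[0,0,1]])
def P(n):
    c=r.calibration(n); return K(c)@np.c_[c["R"],c["t"]]
def tri(a,b):
    X=cv2.triangulatePoints(P("top"),P("side"),np.float64(a),np.float64(b))[:,0]; return X[:3]/X[3]
def onz(H,uv,z):   # intersect a pixel ray with the plane z, H = 3x4 projection
    return cv2.perspectiveTransform(np.float64([[uv]]),np.linalg.inv(np.c_[H[:,:2],H[:,2]*z+H[:,3]]))[0,0]
def Pw(o):
    q=o["tool_rot"];T=np.eye(4);T[:3,:3]=Ro.from_quat([*q[1:],q[0]]).as_matrix();T[:3,3]=o["tcp_pos"]
    c=r.calibration("wrist"); return K(c)@np.linalg.inv(T@c["tool_from_camera"])[:3]
E
python3 - <<'E'
from h import *
d={"34":((243.6,270.4),(374.7,253.4),.036),"44":((356.5,264.1),(366.7,189.3),.036),"54":((488.2,273.2),(371.4,141.2),.036),"64":((429.5,275.9),(374.7,160.6),.036),
"a":((265.5,180),(285.5,243.5),.012),"b":((311,181),(293.5,216),.012),"c":((356,182.3),(300.5,192.5),.012),"d":((401.7,184),(306.5,172.5),.012)}
for k,(a,b,z) in d.items(): print(k,tri(a,b),"top@z",onz(P("top"),a,z),"side@z",onz(P("side"),b,z))
o=r.get_obs();q=o["tool_rot"];print(Ro.from_quat([*q[1:],q[0]]).as_matrix())
E
```

```text
34 [0.462  0.1648 0.0312] top@z [0.4627 0.1637] side@z [0.4617 0.1697]
44 [ 0.4681 -0.0462  0.0321] top@z [ 0.4685 -0.046 ] side@z [ 0.468  -0.0407]
54 [ 0.4445 -0.287   0.0318] top@z [ 0.4454 -0.2855] side@z [ 0.4441 -0.2789]
64 [ 0.442  -0.1792  0.032 ] top@z [ 0.4434 -0.1785] side@z [ 0.441  -0.1723]
a [0.6418 0.1265 0.0112] top@z [0.6413 0.1264] side@z [0.642  0.1272]
b [0.6364 0.0353 0.0098] top@z [0.6362 0.0352] side@z [0.6355 0.0381]
c [ 0.6299 -0.0543  0.0107] top@z [ 0.6306 -0.0543] side@z [ 0.6285 -0.0521]
d [ 0.6231 -0.1447  0.0106] top@z [ 0.6242 -0.1445] side@z [ 0.6214 -0.142 ]
[[-0.9044  0.4267 -0.0004]
 [ 0.4267  0.9044 -0.0007]
 [ 0.0001 -0.0008 -1.    ]]
```

Cutters at z≈32–36 mm (rims), marks at z≈11 mm, and the row is turned about 3.8°. I'll close the fingers across the row, so first I twist the tool.

Request:
{"name": "step_arm", "arguments": {"moves": [[85,0,0,0.1,1],[85,0,0,0.1,1],[85,0,0,0.1,1],[85,0,0,0.1,1],[85,0,0,0.1,1],[85,0,0,0.1,1],[85,0,0,0.1,1],[85,0,0,0.1,1],[85,0,0,0,1],[85,0,0,0,1]], "squeeze": 30}}

```text
time_s: 1.15
tcp_pos: [0.2666, 0.5652, 0.2159]
tool_rot: [0.0, 0.612, 0.791, -0.0]
wrist_force: [1.0, 0.9, -0.1]
opening: 0.0848
grip_force: 0.0
```

Request:
{"name": "step_arm", "arguments": {"moves": [[85,0,0,0,1],[85,0,0,0,1],[85,0,0,0,1],[85,0,0,0,0.7],[85,-0.5,0.2,0,0],[85,-0.8,0.4,0,0],[85,-0.8,0.4,0,0],[85,-0.8,0.4,0,0],[85,-0.8,0.4,0,0],[85,-0.5,0.3,0,0]]}}

```text
time_s: 2.15
tcp_pos: [0.358, 0.3465, 0.2163]
tool_rot: [0.0, 0.73, 0.683, -0.0]
wrist_force: [0.2, 0.6, 0.6]
opening: 0.085
grip_force: 0.0
```

```bash
cat >> h.py <<'E'
def go(x,y,z):   # remaining shift in tool axes, units of 50 mm
    o=r.get_obs();T=Ro.from_quat([*o["tool_rot"][1:],o["tool_rot"][0]]).as_matrix()
    print("t",o["time_s"],"tcp",o["tcp_pos"],"toolY deg",np.degrees(np.arctan2(T[1,1],T[0,1])),"rows",T.T@(np.array([x,y,z])-o["tcp_pos"])/.05)
E
python3 -c "
from h import *
go(.462,.165,.17)"
```

```text
t 2.15 tcp [0.358  0.3465 0.2163] toolY deg -3.8075189148158994 rows [-3.4828  2.3163  0.9266]
```

Request:
{"name": "step_arm", "arguments": {"moves": [[85,-0.5,0.3,0.1,0],[85,-0.6,0.4,0.2,0],[85,-0.6,0.4,0.2,0],[85,-0.6,0.4,0.2,0],[85,-0.6,0.4,0.2,0],[85,-0.4,0.3,0.03,0],[85,-0.18,0.12,0,0],[85,0,0,0,0],[85,0,0,0,0],[85,0,0,0,0]]}}

```text
time_s: 3.15
tcp_pos: [0.4615, 0.1685, 0.17]
tool_rot: [-0.0, 0.73, 0.684, 0.0]
wrist_force: [0.4, -0.4, 0.3]
opening: 0.085
grip_force: 0.0
```

```bash
python3 - <<'E'
from h import *
go(.462,.165,.17)
o=r.get_obs();im=r.read_camera("wrist");cv2.imwrite("pics/w1.png",im)
p=Pw(o)@np.array([.462,.165,.036,1]);print(p[:2]/p[2])
E
```

```text
t 3.15 tcp [0.4615 0.1685 0.17  ] toolY deg -3.689272840572914 rows [-0.0699  0.0151  0.0002]
[322.8945 198.5538]
```

View pics/w1.png

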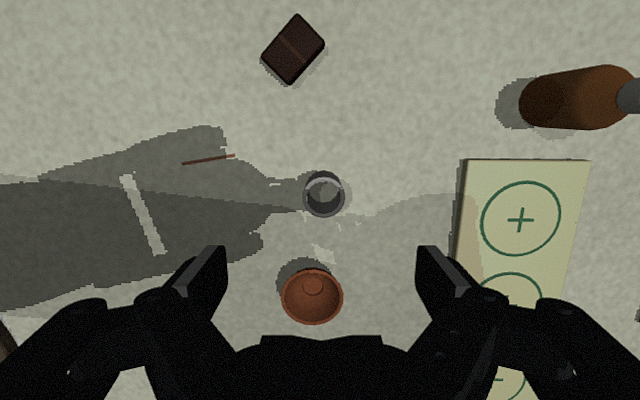

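Wrist view: cutter 34 is at about (324,193), predicted (323,198.5), so the estimate is close; mark a's cross is at (520,219). I'll refine with a crop.

```bash
python3 - <<'E'
from h import *
im=cv2.imread("pics/w1.png")[160:230,290:360]
c=cv2.convertScaleAbs(cv2.resize(im,None,fx=8,fy=8,interpolation=cv2.INTER_CUBIC),alpha=1.5)
cv2.imwrite("pics/w1c.png",c)
o=r.get_obs();p=Pw(o)
for uv in [(324,191),(324,193),(324,195)]: print(onz(p,uv,.036))
print("a",onz(p,(520,219),.012))
E
```

```text
[0.4634 0.1714]
[0.4633 0.1697]
[0.4632 0.168 ]
a [0.6413 0.1276]
```

View pics/w1c.png

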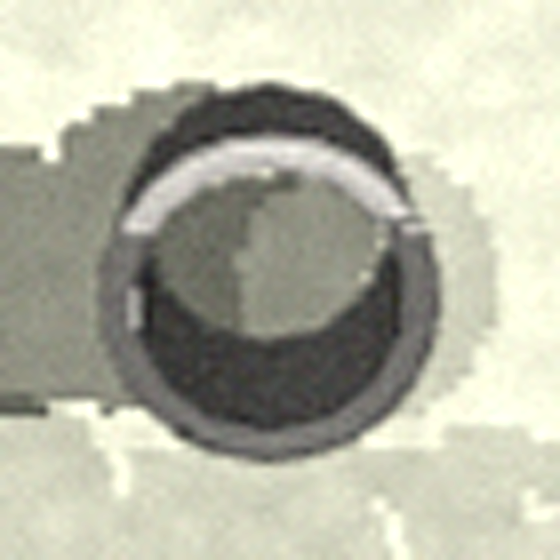

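Request:
{"name": "step_arm", "arguments": {"moves": [[85,-0.05,0.03,0.4,0],[85,0,0,0.6,0],[85,0,0,0.6,0],[85,0,0,0.6,0],[85,0,0,0.4,0],[85,0,0,0.2,0],[85,0,0,0,0],[30,0,0,0,0],[30,0,0,0,0],[30,0,0,0,0]]}}

```text
time_s: 4.2
tcp_pos: [0.4637, 0.1652, 0.0307]
tool_rot: [0.0, 0.73, 0.684, 0.001]
wrist_force: [0.1, -0.2, -0.7]
opening: 0.0433
grip_force: 0.0
```

Request:
{"name": "step_arm", "arguments": {"moves": [[30,0,0,0,0],[30,0,0,0,0],[30,0,0,0,0],[30,0,0,0,0],[30,0,0,0,0],[30,0,0,0,0],[30,0,0,0,0],[30,0,0,0,0],[30,0,0,0,0],[30,0,0,0,0]]}}

```text
time_s: 5.2
tcp_pos: [0.4637, 0.1651, 0.0306]
tool_rot: [0.0, 0.73, 0.684, 0.001]
wrist_force: [-1.1, 0.2, 5.3]
opening: 0.0319
grip_force: 29.2
```

```bash
python3 -c "
from h import *
go(.6415,.127,.1)
print(r.get_obs()['opening'])"
```

```text
t 5.2 tcp [0.4637 0.1651 0.0306] toolY deg -3.761313052168913 rows [-0.5266  3.6008 -1.3833]
0.03190042504140574
```

Request:
{"name": "step_arm", "arguments": {"moves": [[30,0,0,-0.2,0],[30,0,0,-0.5,0],[30,0,0,-0.5,0],[30,-0.05,0.4,-0.2,0],[30,-0.1,0.7,0,0],[30,-0.1,0.8,0,0],[30,-0.1,0.8,0,0],[30,-0.1,0.6,0,0],[30,-0.08,0.3,0,0],[30,0,0,0,0]]}}

```text
time_s: 6.2
tcp_pos: [0.6426, 0.126, 0.1003]
tool_rot: [0.0, 0.73, 0.683, 0.001]
wrist_force: [-0.6, -0.1, -0.1]
opening: 0.032
grip_force: 30.1
```

```bash
python3 -c "
from h import *
go(.6415,.127,.0435)
o=r.get_obs();print(o['opening'])
cv2.imwrite('pics/w2.png',r.read_camera('wrist'))
"
```

```text
t 6.2 tcp [0.6426 0.126  0.1003] toolY deg -3.827118089222461 rows [ 0.0187 -0.0247  1.136 ]
0.03203857348108889
```

View pics/w2.png

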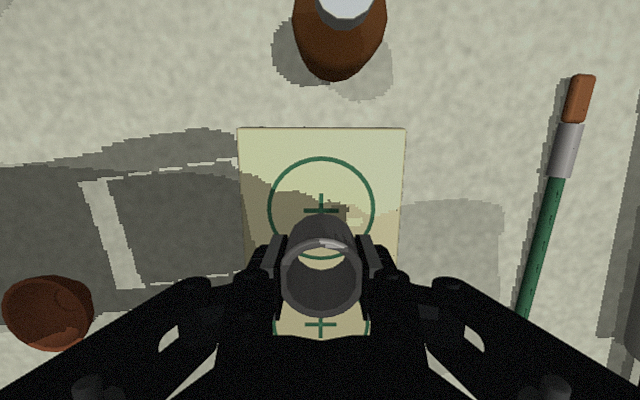

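Cutter held upright, rim centre at about (321.5,278), mark cross at (320.5,210).

```bash
python3 -c "
from h import *
p=Pw(r.get_obs())
print(onz(p,(321.5,278),.1057),onz(p,(320.5,210),.012))
"
```

```text
[0.6409 0.1285] [0.6401 0.1274]
```

Request:
{"name": "step_arm", "arguments": {"moves": [[30,-0.02,-0.02,0.2,0],[30,0,0,0.4,0],[30,0,0,0.3,0],[30,0,0,0.15,0],[30,0,0,0.08,0],[30,0,0,0.02,0],[30,0,0,0,0],[42,0,0,0,0],[60,0,0,0,0],[85,0,0,0,0]]}}

```text
time_s: 7.25
tcp_pos: [0.6403, 0.1259, 0.0424]
tool_rot: [0.0, 0.73, 0.684, 0.0]
wrist_force: [0.2, 0.1, 0.5]
opening: 0.0694
grip_force: 0.0
```

Request:
{"name": "step_arm", "arguments": {"moves": [[85,0,0,0,0],[85,0,0,0,0],[85,0,0,-0.2,0],[85,0,0,-0.5,0],[85,0,0,-0.7,0],[85,0,0,-0.7,0],[85,0,0,-0.5,0],[85,-0.3,-0.4,0,0],[85,-0.5,-0.6,0,0],[85,-0.5,-0.6,0,0]]}}

```text
time_s: 8.25
tcp_pos: [0.555, 0.0659, 0.1731]
tool_rot: [0.0, 0.73, 0.684, 0.0]
wrist_force: [1.1, -0.2, 0.0]
opening: 0.085
grip_force: 0.0
```

```bash
python3 -c "
from h import *
go(.4685,-.0455,.17)
"
```

```text
t 8.25 tcp [0.555  0.0659 0.1731] toolY deg -3.7078183487215886 rows [-2.3347 -1.5814  0.0596]
```

Request:
{"name": "step_arm", "arguments": {"moves": [[85,-0.5,-0.4,0,0],[85,-0.6,-0.4,0,0],[85,-0.6,-0.4,0.06,0],[85,-0.4,-0.2,0,0],[85,-0.2,-0.1,0,0],[85,0,0,0,0],[85,0,0,0,0],[85,0,0,0,0],[85,0,0,0,0],[85,0,0,0,0]]}}

```text
time_s: 9.25
tcp_pos: [0.4739, -0.0431, 0.1692]
tool_rot: [-0.0, 0.73, 0.684, 0.0]
wrist_force: [-0.5, -0.0, -0.5]
opening: 0.085
grip_force: 0.0
```

```bash
python3 - <<'E'
from h import *
go(.4685,-.0455,.030)
o=r.get_obs();im=r.read_camera("wrist")
p=Pw(o)@np.array([.4685,-.0455,.036,1]);u,v=p[:2]/p[2];print(u,v)
x,y=int(u)-40,int(v)-40
c=cv2.convertScaleAbs(cv2.resize(im[y:y+80,x:x+80],None,fx=5,fy=5,interpolation=cv2.INTER_CUBIC),alpha=1.5)
print(x,y);cv2.imwrite("pics/w3c.png",c)
t=r.read_camera("top");d=cv2.resize(t[150:215,235:305],None,fx=5,fy=5,interpolation=cv2.INTER_CUBIC)
d=np.pad(d,((0,75),(0,0),(0,0)));cv2.imwrite("pics/w3c.png",np.hstack([c,d]))
E
```

```text
t 9.25 tcp [ 0.4739 -0.0431  0.1692] toolY deg -3.7038609051687823 rows [-0.0558 -0.105   2.784 ]
315.6181893677084 197.94607959653987
275 157
```

View pics/w3c.png

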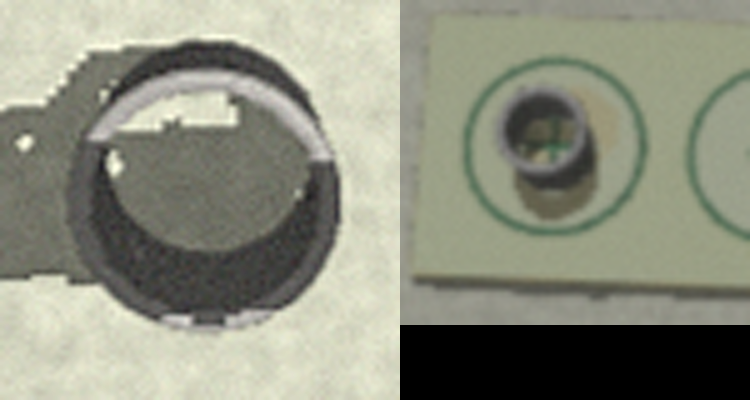

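Cutter 34 stands inside mark a's circle; cutter 44's rim centre is at (315.8,196.6), as predicted to about 1 mm.

Request:
{"name": "step_arm", "arguments": {"moves": [[85,-0.04,-0.1,0.4,0],[85,0,0,0.6,0],[85,0,0,0.6,0],[85,0,0,0.6,0],[85,0,0,0.4,0],[85,0,0,0.2,0],[85,0,0,0,0],[40,0,0,0,0],[40,0,0,0,0],[40,0,0,0,0]]}}

```text
time_s: 10.35
tcp_pos: [0.469, -0.0453, 0.0302]
tool_rot: [0.001, 0.73, 0.684, 0.001]
wrist_force: [-2.5, 0.1, 23.1]
opening: 0.0439
grip_force: 30.7
```

Request:
{"name": "step_arm", "arguments": {"moves": [[40,0,0,0,0],[40,0,0,0,0],[40,0,0,0,0],[40,0,0,0,0],[40,0,0,0,0],[40,0,0,0,0],[40,0,0,0,0],[40,0,0,-0.2,0],[40,0,0,-0.5,0],[40,0,0,-0.6,0]]}}

```text
time_s: 11.35
tcp_pos: [0.4682, -0.0452, 0.0952]
tool_rot: [-0.001, 0.73, 0.684, -0.0]
wrist_force: [-0.0, 0.1, 0.3]
opening: 0.0433
grip_force: 30.7
```

```bash
python3 -c "
from h import *
print(onz(P('top'),(263.2,175.6),.048))
go(.6355,.036,.1)
"
```

```text
[0.6404 0.1253]
t 11.35 tcp [ 0.4682 -0.0452  0.0952] toolY deg -3.757851276153095 rows [ 1.8389  3.2329 -0.0988]
```

Request:
{"name": "step_arm", "arguments": {"moves": [[40,0.2,0.3,-0.05,0],[40,0.35,0.6,-0.05,0],[40,0.4,0.7,0,0],[40,0.4,0.7,0,0],[40,0.3,0.6,0,0],[40,0.19,0.33,0,0],[40,0,0,0,0],[40,0,0,0,0],[40,0,0,0,0],[40,0,0,0,0]]}}

```text
time_s: 12.35
tcp_pos: [0.6352, 0.0355, 0.0997]
tool_rot: [-0.0, 0.73, 0.683, -0.0]
wrist_force: [-0.1, 0.9, 0.7]
opening: 0.0434
grip_force: 30.7
```

```bash
python3 -c "
from h import *
go(.6355,.036,.0426)
"
```

```text
t 12.35 tcp [0.6352 0.0355 0.0997] toolY deg -3.787159525638101 rows [0.0098 0.0065 1.1419]
```

Request:
{"name": "step_arm", "arguments": {"moves": [[40,0.01,0,0.2,0],[40,0,0,0.4,0],[40,0,0,0.3,0],[40,0,0,0.15,0],[40,0,0,0.07,0],[40,0,0,0.02,0],[40,0,0,0,0],[50,0,0,0,0],[65,0,0,0,0],[85,0,0,0,0]]}}

```text
time_s: 13.35
tcp_pos: [0.6359, 0.0365, 0.0425]
tool_rot: [0.0, 0.73, 0.684, 0.0]
wrist_force: [-0.0, -0.4, -0.6]
opening: 0.0771
grip_force: 0.0
```

Request:
{"name": "step_arm", "arguments": {"moves": [[85,0,0,0,0],[85,0,0,0,0],[85,0,0,-0.2,0],[85,0,0,-0.5,0],[85,0,0,-0.7,0],[85,0,0,-0.7,0],[85,0,0,-0.5,0],[85,-0.4,-0.4,0,0],[85,-0.6,-0.6,0,0],[85,-0.6,-0.6,0,0]]}}

```text
time_s: 14.35
tcp_pos: [0.5496, -0.0385, 0.1731]
tool_rot: [0.0, 0.73, 0.684, 0.0]
wrist_force: [0.3, -0.0, -0.1]
opening: 0.0851
grip_force: 0.0
```

```bash
python3 -c "
from h import *
go(.4448,-.285,.17)
"
```

```text
t 14.35 tcp [ 0.5496 -0.0385  0.1731] toolY deg -3.6936884376137327 rows [-5.0542 -1.775   0.0606]
```

Request:
{"name": "step_arm", "arguments": {"moves": [[85,-0.6,-0.3,0,0],[85,-0.7,-0.3,0,0],[85,-0.8,-0.3,0.06,0],[85,-0.8,-0.3,0,0],[85,-0.8,-0.3,0,0],[85,-0.7,-0.17,0,0],[85,-0.45,-0.1,0,0],[85,-0.2,0,0,0],[85,0,0,0,0],[85,0,0,0,0]]}}

```text
time_s: 15.35
tcp_pos: [0.4461, -0.2834, 0.1694]
tool_rot: [-0.0, 0.73, 0.684, 0.0]
wrist_force: [-0.1, 0.9, -0.8]
opening: 0.0849
grip_force: 0.0
```

```bash
python3 - <<'E'
from h import *
go(.4448,-.285,.030)
o=r.get_obs();im=r.read_camera("wrist")
p=Pw(o)@np.array([.4448,-.285,.036,1]);u,v=p[:2]/p[2];print(u,v)
x,y=int(u)-50,int(v)-50
c=cv2.convertScaleAbs(cv2.resize(im[y:y+100,x:x+100],None,fx=4,fy=4,interpolation=cv2.INTER_CUBIC),alpha=1.5)
print(x,y)
t=r.read_camera("top");d=cv2.resize(t[150:215,280:350],None,fx=5,fy=5,interpolation=cv2.INTER_CUBIC)
d=np.pad(d,((0,75),(0,0),(0,0)));cv2.imwrite("pics/w4c.png",np.hstack([c,d]))
E
```

```text
t 15.35 tcp [ 0.4461 -0.2834  0.1694] toolY deg -3.735498725642832 rows [-0.0334 -0.0246  2.7886]
320.51554940233666 196.56281872256196
270 146
```

View pics/w4c.png

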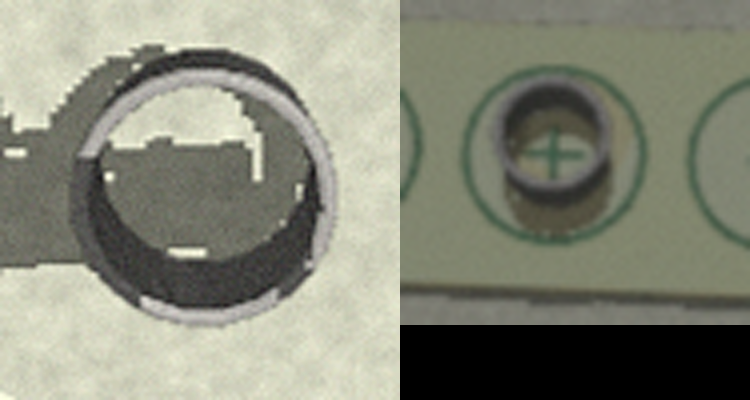

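Cutter 44 sits on mark b; cutter 54's rim centre is at (320.8,195.3), 1 mm from the estimate.

Request:
{"name": "step_arm", "arguments": {"moves": [[85,-0.02,-0.02,0.4,0],[85,0,0,0.6,0],[85,0,0,0.6,0],[85,0,0,0.6,0],[85,0,0,0.4,0],[85,0,0,0.2,0],[85,0,0,0,0],[50,0,0,0,0],[50,0,0,0,0],[50,0,0,0,0]]}}

```text
time_s: 16.45
tcp_pos: [0.4452, -0.2854, 0.0306]
tool_rot: [0.001, 0.73, 0.684, 0.0]
wrist_force: [1.3, 1.4, 3.2]
opening: 0.0524
grip_force: 30.6
```

Request:
{"name": "step_arm", "arguments": {"moves": [[50,0,0,0,0],[50,0,0,0,0],[50,0,0,0,0],[50,0,0,0,0],[50,0,0,0,0],[50,0,0,0,0],[50,0,0,0,0],[50,0,0,-0.2,0],[50,0,0,-0.5,0],[50,0,0,-0.6,0]]}}

```text
time_s: 17.45
tcp_pos: [0.4445, -0.285, 0.0954]
tool_rot: [-0.001, 0.73, 0.684, -0.0]
wrist_force: [0.3, -0.6, -0.2]
opening: 0.0526
grip_force: 31.8
```

```bash
python3 -c "
from h import *
print(onz(P('top'),(310.8,177.2),.048))
go(.6297,-.0538,.1)
"
```

```text
[0.6342 0.0343]
t 17.45 tcp [ 0.4445 -0.285   0.0954] toolY deg -3.7629437039365246 rows [ 4.8578  3.392  -0.091 ]
```

Request:
{"name": "step_arm", "arguments": {"moves": [[50,0.4,0.3,-0.05,0],[50,0.6,0.4,-0.04,0],[50,0.7,0.5,0,0],[50,0.8,0.6,0,0],[50,0.8,0.6,0,0],[50,0.7,0.5,0,0],[50,0.56,0.3,0,0],[50,0.3,0.19,0,0],[50,0,0,0,0],[50,0,0,0,0]]}}

```text
time_s: 18.45
tcp_pos: [0.6294, -0.0544, 0.0991]
tool_rot: [0.0, 0.73, 0.684, -0.0]
wrist_force: [-0.4, 0.2, -0.0]
opening: 0.0524
grip_force: 31.9
```

```bash
python3 -c "
from h import *
go(.6302,-.0538,.0426)
"
```

```text
t 18.45 tcp [ 0.6294 -0.0544  0.0991] toolY deg -3.746935879967844 rows [0.0138 0.0154 1.1307]
```

Request:
{"name": "step_arm", "arguments": {"moves": [[50,0.01,0.02,0.2,0],[50,0,0,0.4,0],[50,0,0,0.3,0],[50,0,0,0.14,0],[50,0,0,0.07,0],[50,0,0,0.02,0],[50,0,0,0,0],[60,0,0,0,0],[72,0,0,0,0],[85,0,0,0,0]]}}

```text
time_s: 19.45
tcp_pos: [0.631, -0.0534, 0.0424]
tool_rot: [0.0, 0.73, 0.684, 0.0]
wrist_force: [-0.2, 0.0, 0.3]
opening: 0.0839
grip_force: 0.0
```

Request:
{"name": "step_arm", "arguments": {"moves": [[85,0,0,0,0],[85,0,0,0,0],[85,0,0,-0.2,0],[85,0,0,-0.5,0],[85,0,0,-0.7,0],[85,0,0,-0.7,0],[85,0,0,-0.5,0],[85,-0.4,-0.6,0,0],[85,-0.5,-0.8,0,0],[85,-0.5,-0.8,0,0]]}}

```text
time_s: 20.45
tcp_pos: [0.5152, -0.1163, 0.1731]
tool_rot: [0.0, 0.73, 0.684, 0.0]
wrist_force: [1.2, -1.8, -0.0]
opening: 0.0849
grip_force: 0.0
```

```bash
python3 -c "
from h import *
go(.4425,-.178,.17)
"
```

```text
t 20.45 tcp [ 0.5152 -0.1163  0.1731] toolY deg -3.694675036522612 rows [-1.3258 -1.371   0.0602]
```

Request:
{"name": "step_arm", "arguments": {"moves": [[85,-0.3,-0.3,0.06,0],[85,-0.4,-0.4,0,0],[85,-0.35,-0.35,0,0],[85,-0.2,-0.25,0,0],[85,-0.08,-0.07,0,0],[85,0,0,0,0],[85,0,0,0,0],[85,0,0,0,0],[85,0,0,0,0],[85,0,0,0,0]]}}

```text
time_s: 21.45
tcp_pos: [0.4441, -0.1776, 0.1692]
tool_rot: [-0.0, 0.73, 0.684, 0.0]
wrist_force: [0.8, 0.4, 0.5]
opening: 0.0847
grip_force: 0.0
```

```bash
python3 - <<'E'
from h import *
go(.4425,-.178,.030)
o=r.get_obs();im=r.read_camera("wrist")
p=Pw(o)@np.array([.4425,-.178,.036,1]);u,v=p[:2]/p[2];print(u,v)
x,y=int(u)-50,int(v)-50
c=cv2.convertScaleAbs(cv2.resize(im[y:y+100,x:x+100],None,fx=4,fy=4,interpolation=cv2.INTER_CUBIC),alpha=1.5)
print(x,y)
t=r.read_camera("top");d=cv2.resize(t[150:215,325:395],None,fx=5,fy=5,interpolation=cv2.INTER_CUBIC)
d=np.pad(d,((0,75),(0,0),(0,0)));cv2.imwrite("pics/w5c.png",np.hstack([c,d]))
E
```

```text
t 21.45 tcp [ 0.4441 -0.1776  0.1692] toolY deg -3.7211566648227388 rows [-0.01   -0.0316  2.784 ]
320.0836804466584 195.25363654260403
270 145
```

View pics/w5c.png

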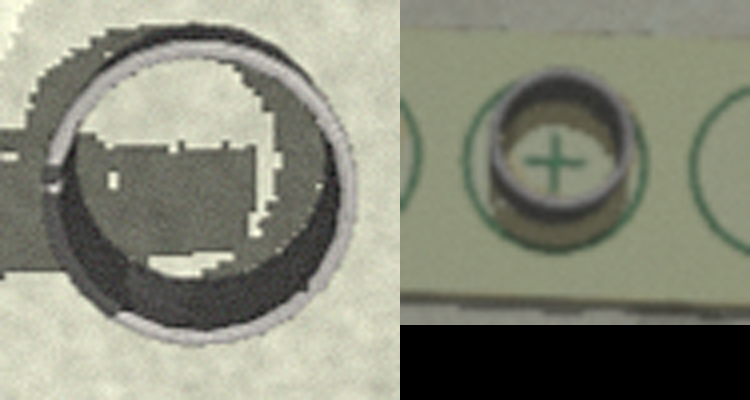

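Cutter 54 is on mark c; cutter 64's rim centre is at (320.2,192.9), so its y is about 2 mm more than estimated. Pick it.

Request:
{"name": "step_arm", "arguments": {"moves": [[85,0.03,-0.03,0.4,0],[85,0,0,0.6,0],[85,0,0,0.6,0],[85,0,0,0.6,0],[85,0,0,0.38,0],[85,0,0,0.2,0],[85,0,0,0,0],[60,0,0,0,0],[60,0,0,0,0],[60,0,0,0,0]]}}

```text
time_s: 22.55
tcp_pos: [0.4428, -0.1765, 0.0315]
tool_rot: [0.001, 0.73, 0.684, 0.0]
wrist_force: [-1.7, 0.8, 6.4]
opening: 0.0643
grip_force: 32.5
```

Request:
{"name": "step_arm", "arguments": {"moves": [[60,0,0,0,0],[60,0,0,0,0],[60,0,0,0,0],[60,0,0,0,0],[60,0,0,0,0],[60,0,0,0,0],[60,0,0,0,0],[60,0,0,-0.2,0],[60,0,0,-0.5,0],[60,0,0,-0.6,0]]}}

```text
time_s: 23.55
tcp_pos: [0.4421, -0.1761, 0.0964]
tool_rot: [-0.001, 0.73, 0.684, -0.0]
wrist_force: [0.2, -0.2, -0.4]
opening: 0.0636
grip_force: 33.5
```

```bash
python3 -c "
from h import *
print(onz(P('top'),(357.2,178.4),.048))
go(.624,-.1445,.1)
"
```

```text
[ 0.629  -0.0539]
t 23.55 tcp [ 0.4421 -0.1761  0.0964] toolY deg -3.752180144614059 rows [ 0.8694  3.588  -0.0754]
```

Request:
{"name": "step_arm", "arguments": {"moves": [[60,0.1,0.3,-0.04,0],[60,0.15,0.6,-0.04,0],[60,0.15,0.7,0,0],[60,0.15,0.7,0,0],[60,0.15,0.7,0,0],[60,0.1,0.4,0,0],[60,0.07,0.19,0,0],[60,0,0,0,0],[60,0,0,0,0],[60,0,0,0,0]]}}

```text
time_s: 24.55
tcp_pos: [0.6234, -0.1449, 0.0996]
tool_rot: [-0.0, 0.73, 0.683, -0.0]
wrist_force: [0.4, -0.5, -0.1]
opening: 0.0638
grip_force: 33.5
```

```bash
python3 -c "
from h import *
go(.6245,-.1442,.0435)
"
```

```text
t 24.55 tcp [ 0.6234 -0.1449  0.0996] toolY deg -3.7854839657404593 rows [0.0153 0.0209 1.1212]
```

Request:
{"name": "step_arm", "arguments": {"moves": [[60,0.01,0.02,0.2,0],[60,0,0,0.4,0],[60,0,0,0.3,0],[60,0,0,0.14,0],[60,0,0,0.06,0],[60,0,0,0.02,0],[60,0,0,0,0],[66,0,0,0,0],[75,0,0,0,0],[85,0,0,0,0]]}}

```text
time_s: 25.55
tcp_pos: [0.6256, -0.1443, 0.0435]
tool_rot: [0.0, 0.73, 0.684, 0.0]
wrist_force: [0.2, -0.7, -0.0]
opening: 0.0848
grip_force: 0.0
```

Request:
{"name": "step_arm", "arguments": {"moves": [[85,0,0,0,0],[85,0,0,0,0],[85,0,0,-0.2,0],[85,0,0,-0.5,0],[85,0,0,-0.7,0],[85,0,0,-0.7,0],[85,0,0,-0.5,0],[85,0,-0.6,0,0],[85,0,-0.8,0,0],[85,0,-0.8,0,0]]}}

```text
time_s: 26.55
tcp_pos: [0.5143, -0.1368, 0.174]
tool_rot: [0.0, 0.73, 0.684, 0.0]
wrist_force: [-0.4, -1.0, -0.2]
opening: 0.0849
grip_force: 0.0
```

```bash
python3 - <<'E'
from h import *
o=r.get_obs();print(o["tcp_pos"],o["time_s"])
t=r.read_camera("top");cv2.imwrite("pics/top9.png",cv2.resize(t[145:225,190:480],None,fx=2.75,fy=2.75,interpolation=cv2.INTER_CUBIC))
E
```

```text
[ 0.5143 -0.1368  0.174 ] 26.55
```

View pics/top9.png

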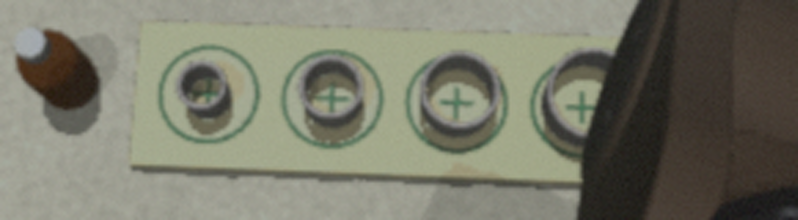

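The first three are on their marks, with 64 partly hidden by the arm (left rim at x≈545); I'll move aside to see it and the tub.

Request:
{"name": "step_arm", "arguments": {"moves": [[85,0.4,-0.2,-0.2,0],[85,0.7,-0.2,-0.2,0],[85,0.8,-0.2,0,0],[85,0.8,0,0,0],[85,0.8,0,0,0],[85,0.8,0,0,0],[85,0.5,0,0,0],[85,0,0,0,0],[85,0,0,0,0],[85,0,0,0,0]]}}

```text
time_s: 27.6
tcp_pos: [0.5015, 0.1037, 0.1936]
tool_rot: [0.0, 0.73, 0.683, 0.0]
wrist_force: [0.5, -0.8, -0.7]
opening: 0.0852
grip_force: 0.0
```

```bash
python3 - <<'E'
from h import *
t=r.read_camera("top");s=r.read_camera("side")
a=cv2.resize(t[150:215,370:480],None,fx=5,fy=5,interpolation=cv2.INTER_CUBIC)
b=np.pad(cv2.resize(s[125:325,230:350],None,fx=1.6,fy=1.625),((0,0),(0,0),(0,0)))
cv2.imwrite("pics/top10.png",np.hstack([a,b]));print(a.shape,b.shape)
E
```

```text
(325, 550, 3) (325, 192, 3)
```

View pics/top10.png

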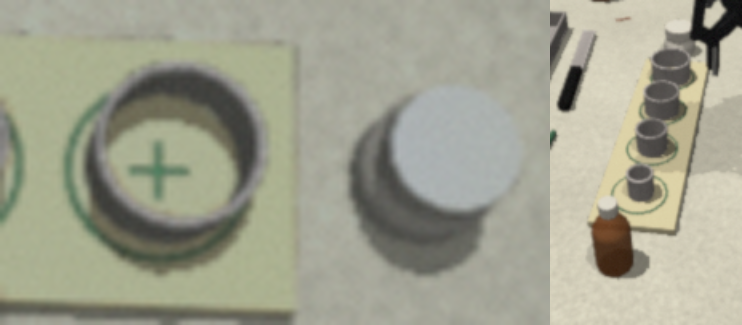

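Cutter 64's rim centre is at crop (179,146), i.e. image (405.8,179.2), upright inside mark d. The tub and bottle stand where they were. Check the number and hand in.

```bash
python3 - <<'E'
from h import *
p=onz(P('top'),(405.8,179.2),.048);e=np.linalg.norm(p-[.6242,-.1445]);print(p,e)
if e<.007: print(r.close_job())
E
```

```text
[ 0.6244 -0.1456] 0.0010903051231539495
the job is handed in; nothing more can be done
None
```

The job is handed in: all four cutters stand upright on their marks in size order, smallest by the bottle and largest by the tub. By the top camera each is within about 3 mm of its mark, and the bottle and tub look unmoved. The hand-in gave no verdict.

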